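# Fit the microtube block in the dry-block heater and set its selector

## Robot

A 6-joint arm with a two-finger parallel gripper is mounted at the origin on a cart in front of the work surface, level with it; the furniture and walls round the work are solid. World frame = base frame: x ahead of the robot, y to its left, z up, the work surface at z = 0. Lengths are in m, angles in rad, forces in N, time in s.
With the tool pointing down it reaches from about 0.3 to 0.775 m from the base axis. Payload 14.6 kg.
Tool frame: the origin (TCP) lies on the centre line of the jaws, within the pads' length; the fingertips stand 14 mm ahead of it and the grasp point (between the pads) lies 5 mm behind it (r.tips_ahead is the distance from the TCP to the fingertips, in m); z points along the fingers, y is the line along which they close (so a half turn about z gives the same grasp; the last joint's range is limited). The gripper opens to 85 mm and grips with 20 to 120 N. Pads are 22 mm wide; open, the fingers measure 114 mm over their backs; the gripper's body (76 mm by 85 mm) begins 54 mm behind the grasp point. The pads swing forward as they close: fully open they stand 13 mm farther back than shut.
Start: joints at [1.152, 0.3, 1.521, -0, 1.321, -0.067], TCP at [0.19, 0.516, 0.245] pointing down, gripper open.
Joint ranges: [-3.03, 3.03], [-0.79, 2.21], [0.23, 2.52], [-1.04, 4.18], [0, 3.07], [-2.55, 2.55]. Speed limits (rad/s): [2.22, 2.22, 2.57, 3.14, 3.14, 3.14].

## Interface

Orientations are given as a 3x3 rotation matrix whose columns are the frame's x, y, z axes.
In Python, from station import r gives the robot as it stands. The module is installed in compiled form; this text tells all that it offers.
- The arm moves only by the tool drive_tool, never from a script. Its arguments are lists of equal length, an entry for each row: "dp": the shift along the tool's x, y, z in mm, a list of three; "rotation": the turn, a rotation vector about the tool's x, y, z in degrees, a list of three; "hand": the opening, from -1 (shut) to 1 (fully open). A call has 1 to 20 rows; each row shifts and turns the commanded pose from where the row before left it, along the tool's axes as they then stand; what a row does not reach is not made up. A row lasts 1/10 s, in which the tool goes at most 50 mm and 8.59 degrees, less where a joint would pass 70% of its speed; a pose out of reach is approached as far as the arm can. A call is refused whole if a number of a shift passes 50 or a number of a turn 8.59, either way. A call with a gripper value outside its range is refused whole. The fingers move at their own pace and stop on an object; the grip force is fixed at half the most. Time passes only in rows, so rows that do not move let the fingers close. It gives the time, the measured TCP pose, the force and the opening at its end, in the units of the state.
- r.state(): the state, without advancing time (a new reading comes with each control period).
- r.capture(name): name is "side" or "top"; returns a dict with "color" (400x640x3 uint8, red, green, blue), "fx", "fy", "cx", "cy" (pixels), "rvec" (rotation vector, rad) and "tvec" (3), from world to camera coordinates, as OpenCV has them. Camera axes: x right, y down, z forward; pixel columns grow to the right and rows downward; lengths in m; the calibration is good to about 2 mm. A picture is of the moment at which its call begins. There is no depth.
- r.hand_in(): hands the job in, once; it reports no verdict.
The state is a dict: "time_s": time; "q": joint angles; "joint_velocities": joint speeds; "joint_torque": joint torques, N m; "position": TCP position; "tcp_rot": TCP orientation; "ft_force": force on the tool from outside, world axes, zero at the start; "wrist_torque": the same for the moment, N m; "opening": finger opening in m.
Only numpy, scipy, OpenCV 4.12 (cv2) and the standard library are available. Lean on these libraries where they do the work, as an engineer would, in place of code of your own. Each camera call takes 0.05 s, during which the arm holds its last target. There are 200 camera calls.

## Task

Take the aluminium heating block with the many small wells (not the one with six big wells) and lower it, without dropping it, into the pocket of the dry-block heater so that it sits flat and fully home, its cut corner at the filled corner of the pocket. Then, with the block in place, turn the selector on the heater's sloping front panel clockwise to the third click past its off stop (it may already stand at the first), and let go. Leave the other block, the tube rack, the timer, the dish and the dropper bottle where they stand.

Things in the scene. Friction and masses are not known exactly. Their poses are not given: they have to be found in the camera images.
- small_block_centre (a point): centre (27 mm above its underside) of the block to be fitted: aluminium, 50 mm (own x) by 90 mm (own y) by 54 mm high, standing on the bench, 14 small wells of 11 mm in its top, plain upright sides; the upright corner at its own -x, +y is cut off at 45 degrees (14 mm legs). It fits a grasp across its 50 mm width, in its upper 28 mm.
- small_block: the same block; origin at the centre of its underside, same axes; 0.4 to 0.75 kg..
- large_block_centre (a point): centre of the other block, which stays: same outside (50 x 90 x 54 mm, same cut corner), but six big wells of 17 mm in its top. The two blocks may have changed places.
- heater: the dry-block heater: white bench instrument, fixed, 170 mm deep (x), 170 mm wide (y), flat deck on top at 80 mm, the front panel, turned half toward the robot and half to its left, sloping at 36 degrees. Origin at the centre of its underside; x points to its back, y to its left, z up.
- pocket_floor (a point): centre of the pocket's floor, 20 mm below the deck, axes as the heater's. Pocket 53 mm (x) by 93 mm (y), 1.5 mm play on each side of the block, mouth bevelled 4 mm wider over its top 5 mm. A 45-degree key fills its front-left corner (-x, +y), so the block goes in only with its axes along these; home, its centre is 27 mm above this point, its top 34 mm above the deck.
- selector (a joint): angle of the selector in rad, growing clockwise as one looks at the panel: 0 is the off stop, then five sprung clicks 24 degrees (0.419 rad) apart, the third at 1.257. Starts at off or at the first click; let go, it springs into the nearest. A click takes 0.07 N m to pass. The panel has a dot at each position, growing from off on; at the third the pointer stands 12 degrees right of straight up the panel.
- selector_grip (a point): on the selector's axis, half-way up its grip, a black bar 38 mm long, 12 mm thick: bar top 10 mm out from this point, the round skirt under it 12 mm in, the panel 23 mm in. z points straight out of the panel (36 degrees from vertical), x along the bar to its white pointer, y across it; x, y turn with it. At off x is 60 degrees left of straight up the panel.
- tube_rack_centre (a point): bystander: blue rack of microtubes, 60 x 100 x 35 mm; its centre.
- timer_centre (a point): bystander: flat white bench timer, 63 x 99 x 20 mm; its centre.
- dish_centre (a point): bystander: round clear dish, 66 mm across, 16 mm high; its centre.
- dropper_centre (a point): bystander: amber dropper bottle with black bulb, 27 mm across, 78 mm high; its centre.
Not all that is in view belongs to the job. Leave any blue, brown or turquoise look-alike of the small_block alone.

How it is judged:
By the outcome, as a careful person would: the job done as asked, in the order asked, and still so for the second after the job is handed in, with the robot touching nothing.
It also fails if it takes over 56 s, if anything falls off the work surface, if the arm or the gripper's body presses on something with over 40 N, if the wrist force passes 120 N, or if a joint passes its speed limit or range.

## Working session

There is one attempt and no reset: what is moved stays moved. The work goes in short steps, Python scripts to look and compute and a tool call to move; the robot and the scene stay as the last step left them, time stands still between calls to the robot, and variables do not carry over. Pictures are saved under pics/ and viewed, on a budget of 10 in all, crops included, one or two more only if the job needs it, and the job is handed in when it is done.

Besides the shell and the picture viewer there is one more tool, called in YAML: its name, and indented under it one key for each argument. drive_tool: Moves the arm, as the interface text tells. Its arguments: {"type":"object","properties":{"dp":{"type":"array","items":{"type":"array","items":{"type":"number"}}},"rotation":{"type":"array","items":{"type":"array","items":{"type":"number"}}},"hand":{"type":"array","items":{"type":"number"}}},"required":["dp","rotation","hand"]}

```bash
mkdir -p pics
cat > h.py <<'E'
import numpy as np,cv2,json
from station import r
def cap(n):
    c=r.capture(n); np.save(f'{n}.npy',c['color']); json.dump({k:np.asarray(c[k]).tolist() for k in c if k!='color'},open(f'{n}.json','w')); return c
def cal(n):
    c=json.load(open(f'{n}.json')); K=np.array([[c['fx'],0,c['cx']],[0,c['fy'],c['cy']],[0,0,1.]]); R=cv2.Rodrigues(np.array(c['rvec']))[0]; return K,R,np.array(c['tvec']).ravel()
def ray(n,uv):
    K,R,t=cal(n); d=R.T@np.linalg.inv(K)@np.array([*uv,1.]); return -R.T@t,d/np.linalg.norm(d)
def onz(n,uv,z):
    o,d=ray(n,uv); return o+d*(z-o[2])/d[2]
def proj(n,P):
    K,R,t=cal(n); p=(np.atleast_2d(P)@R.T+t)@K.T; return p[:,:2]/p[:,2:]
def crop(n,u0,v0,w,h,s,out):
    im=np.load(f'{n}.npy')[v0:v0+h,u0:u0+w,::-1]; cv2.imwrite(f'pics/{out}.png',cv2.resize(im,None,fx=s,fy=s,interpolation=cv2.INTER_CUBIC))
E
python3 - <<'E'
from h import *
for n in('side','top'):
    cap(n); K,R,t=cal(n); print(n,-R.T@t,R[2],K[0,0])
a=np.vstack([np.load('top.npy'),np.load('side.npy')])
cv2.imwrite('pics/a.png',cv2.resize(a,(480,600))[:,:,::-1]) if 0 else None
crop('top',0,0,640,400,1.25,'top1');crop('side',0,0,640,400,1.25,'side1')
s=r.state();print(s['position'],s['tcp_rot'],s['opening'],s['time_s'])
E
```

```text
side [0.27934384 1.40236682 0.70436456] [ 0.12578972 -0.9135239  -0.38684754] 452.15067362591867
top [-0.22931422  0.0532192   1.7793856 ] [ 0.37412982 -0.07399852 -0.92441933] 501.10538329351397
[0.18944717 0.51613715 0.24479042] [[-9.38737428e-01  3.44632943e-01 -4.18606973e-04]
 [ 3.44633189e-01  9.38736981e-01 -9.19331358e-04]
 [ 7.61299742e-05 -1.00727661e-03 -9.99999490e-01]] 0.08541392329309876 0.1
```

View pics/top1.png

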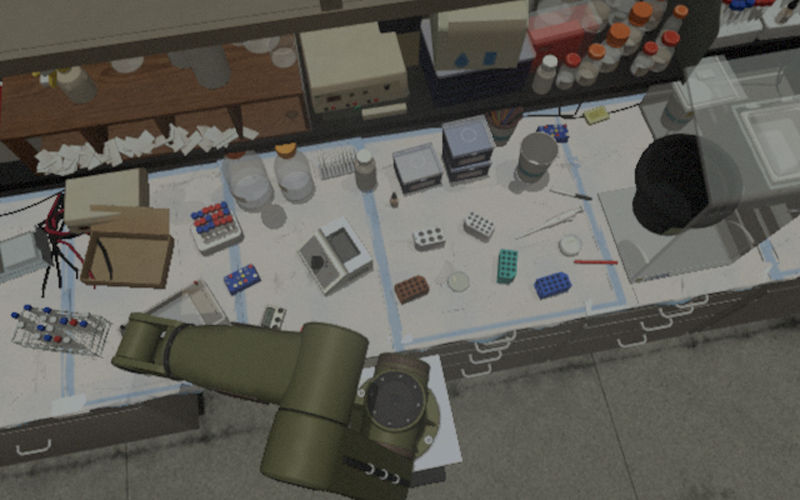

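View pics/side1.png

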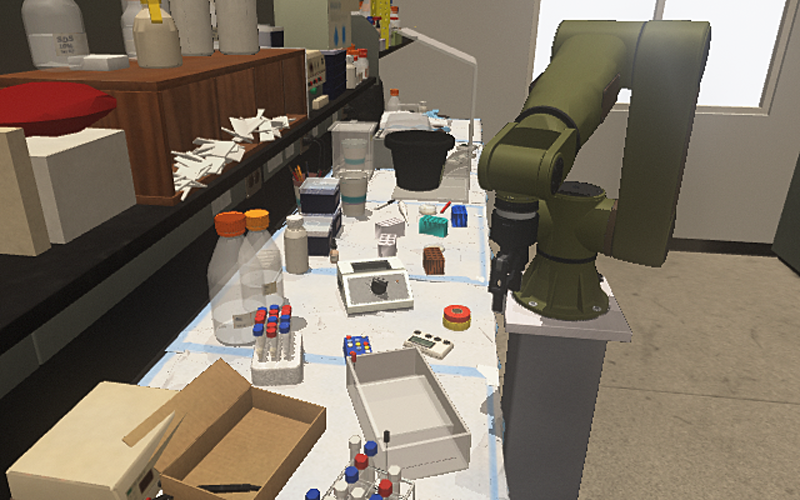

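The top picture (scale 1.25) shows these candidates: aluminium with many wells at (479,225), aluminium with big wells at (429,237), brown at (411,289), turquoise at (508,265) and blue at (552,285). I choose the one at (479,225). The heater is at (337,255). I'll check with a close crop.

Run:
```python
from h import *
a=np.load('top.npy')[160:240,235:335,::-1];b=np.load('top.npy')[160:225,325:405,::-1]
crop('top',235,165,100,75,8,'c1');crop('top',325,160,80,60,10,'c2')
```

```text
(no output)
```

View pics/c1.png

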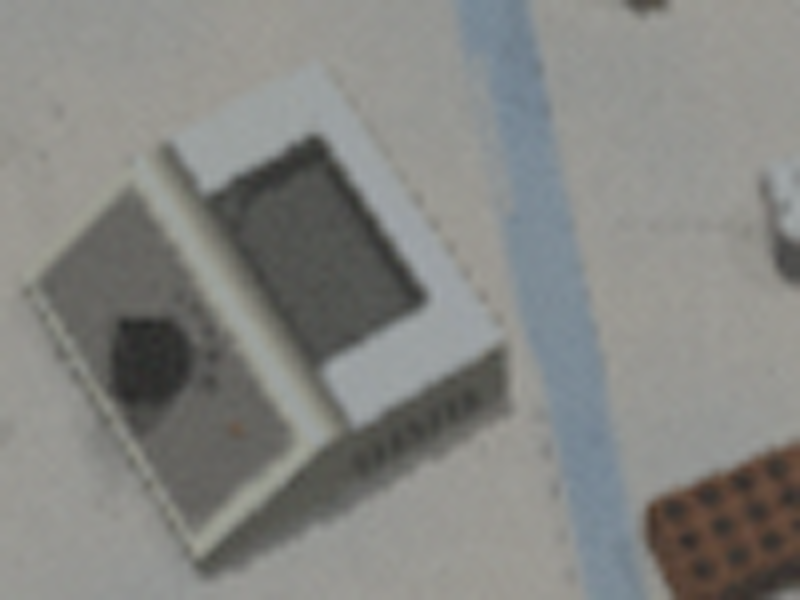

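View pics/c2.png

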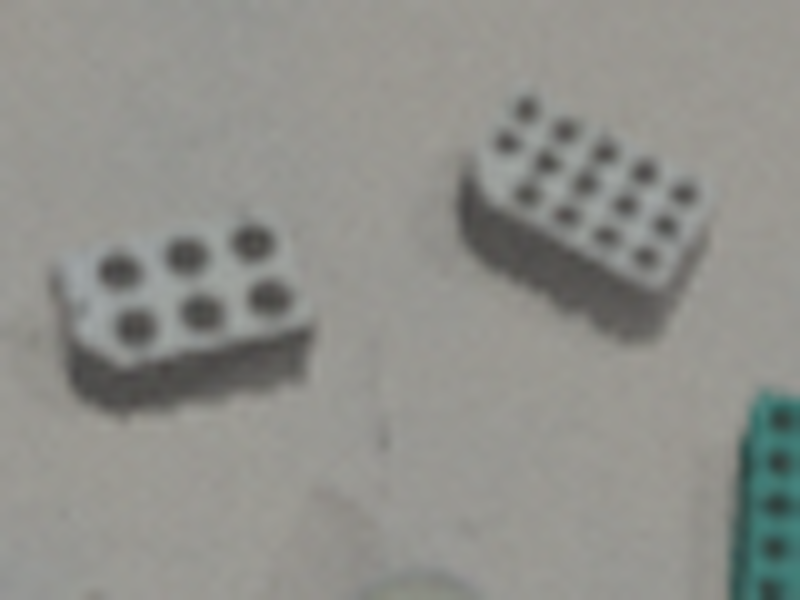

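c1 shows the heater deck's back corners at crop px (317,65) and (507,345), the mouth's back corners at (317,135) and (425,298), and the knob at (150,360). c2 confirms the right-hand block has 14 small wells, with its middle well at (585,184) and its cut corner at lower left (482,180).

```bash
cat > fit1.py <<'E'
from h import *
from scipy.optimize import least_squares
Rz=lambda a:np.array([[np.cos(a),-np.sin(a),0],[np.sin(a),np.cos(a),0],[0,0,1]])
def px(c,s,u0,v0): return (np.array(c,float)+.5)/s-.5+[u0,v0]
mid=[(506,143),(547,163),(585,184),(625,205),(665,226)];up=[(527,108),(566,130),(605,152),(645,172),(685,193)];lo=[(528,194),(567,215),(606,236),(646,257)]
W=px(mid+up+lo,10,325,160)
g=np.array([(0,2-i) for i in range(5)]+[(1,2-i) for i in range(5)]+[(-1,1-i) for i in range(4)])
f=lambda p:(proj('top',np.c_[g[:,0]*p[3],g[:,1]*p[4],0*g[:,0]+.0]@Rz(p[2]).T+[p[0],p[1],.054])-W).ravel()
c=onz('top',W[2],.054); s=least_squares(f,[c[0],c[1],0.5,.016,.016]); print('block',s.x,np.degrees(s.x[2]),np.abs(s.fun).max())
H=px([(317,65),(507,345),(512,408),(317,135),(425,298),(325,365)],8,235,165)
def fh(p):
    hx,hy=p[4],p[5]
    P=np.array([(.085,.085,.08),(.085,-.085,.08),(.085,-.085,0),(p[3]+hx,hy,.08),(p[3]+hx,-hy,.08),(p[3]-hx,-hy,.08)])
    return np.r_[(proj('top',P@Rz(p[2]).T+[p[0],p[1],0])-H).ravel()]
c=onz('top',px([(250,300)],8,235,165)[0],.08)
s=least_squares(fh,[c[0],c[1],-.5,.02,.028,.048]); print('heater',s.x,np.degrees(s.x[2]),s.fun.reshape(-1,2).round(2).tolist())
p=s.x;print('pocket',(Rz(p[2])@[p[3],0,0]+[p[0],p[1],.06]))
print('knob z~.05',onz('top',px([(150,360)],8,235,165)[0],.06))
E
python3 fit1.py; python3 -c "
from h import *
crop('side',260,195,80,60,10,'s1')"
```

```text
block [ 0.50906706 -0.36288249 -0.72985122  0.015643    0.0169724 ] -41.8173945039939 0.17930729760487907
heater [ 0.48725918  0.0881561  -1.19137426  0.03789928  0.02773332  0.04876384] -68.26071677269643 [[-0.27, -0.66], [-0.11, -0.12], [-0.2, -0.24], [0.25, 0.53], [0.42, 0.63], [-0.1, -0.17]]
pocket [0.50129645 0.05295226 0.06      ]
knob z~.05 [0.47038038 0.1392126  0.06      ]
```

View pics/s1.png

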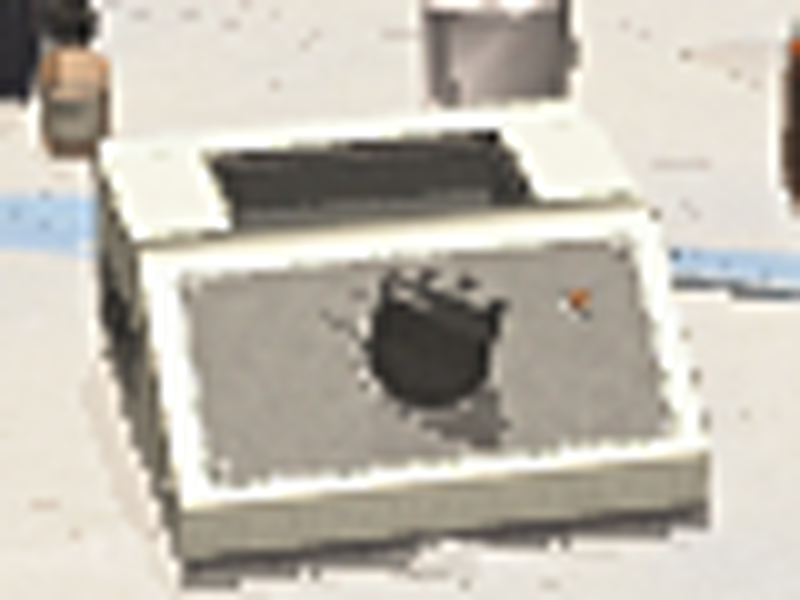

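```bash
cat > fit2.py <<'E'
from fit1 import *
a,b=.085,.085
def pts(p):
    m,hx,hy,h=p[3:7]
    A=[(a,b,.08),(a,-b,.08),(a,-b,0),(m+hx,hy,.08),(m+hx,-hy,.08),(m-hx,-hy,.08),(-a,-b,0),(-a,-b,h),(-a,b,h)]
    B=[(a,b,.08),(a,-b,.08),(-a,b,0),(-a,-b,0),(-a,b,h),(-a,-b,h),(m+hx,hy,.08),(m+hx,-hy,.08)]
    T=lambda Q:np.array(Q)@Rz(p[2]).T+[p[0],p[1],0]
    return T(A),T(B)
HA=px([(317,65),(507,345),(512,408),(317,135),(425,298),(325,365),(202,577),(200,558),(25,288)],8,235,165)
HB=px([(100,148),(578,106),(185,565),(706,522),(182,505),(708,442),(207,155),(500,130)],10,260,195)
def F(p):
    A,B=pts(p); return np.r_[(proj('top',A)+p[7:9]-HA).ravel(),(proj('side',B)+p[9:11]-HB).ravel(),p[7:]*1.0]
q=least_squares(F,[.487,.088,-1.19,.03,.028,.048,.02,0,0,0,0],loss='soft_l1',f_scale=.4)
p=q.x
if __name__=='__main__':
    print(p.round(4),np.degrees(p[2])); print(F(p)[:-4].reshape(-1,2).round(2).tolist())
    print('pocket',Rz(p[2])@[p[3],0,0]+[p[0],p[1],.06])
    print('knob in heater frame by plane z~.07:',[(Rz(p[2]).T@(onz('top',px([(150,360)],8,235,165)[0]-p[7:9],z)-[p[0],p[1],0])).round(4).tolist() for z in(.06,.07)],
     [(Rz(p[2]).T@(onz('side',px([(435,345)],10,260,195)[0]-p[9:11],z)-[p[0],p[1],0])).round(4).tolist() for z in(.06,.07)])
E
python3 fit2.py
```

```text
block [ 0.50906706 -0.36288249 -0.72985122  0.015643    0.0169724 ] -41.8173945039939 0.17930729760487907
heater [ 0.48725918  0.0881561  -1.19137426  0.03789928  0.02773332  0.04876384] -68.26071677269643 [[-0.27, -0.66], [-0.11, -0.12], [-0.2, -0.24], [0.25, 0.53], [0.42, 0.63], [-0.1, -0.17]]
pocket [0.50129645 0.05295226 0.06      ]
knob z~.05 [0.47038038 0.1392126  0.06      ]
[ 0.4889  0.086  -1.1964  0.0352  0.0271  0.05    0.03   -0.0625  0.0571
  0.0399  0.4175] -68.54672693869468
[[0.32, -1.05], [0.28, -0.43], [0.17, -0.54], [-0.14, 0.3], [0.25, 0.98], [-0.02, -0.03], [0.05, 1.08], [-0.48, 0.91], [-1.05, -1.56], [-0.69, -1.31], [0.2, -1.31], [-0.16, 2.26], [0.3, 0.85], [-0.01, -0.23], [0.38, 0.53], [0.0, -0.21], [-0.29, -0.25]]
pocket [0.5018043  0.05324371 0.06      ]
knob in heater frame by plane z~.07: [[-0.056, 0.0023, 0.06], [-0.057, -0.0017, 0.07]] [[-0.0544, -0.0019, 0.06], [-0.0738, 0.0026, 0.07]]
```

drive_tool:
  dp:
    - [0,0,0]
    - [0,0,0]
    - [0,0,0]
    - [0,0,0]
    - [0,0,0]
    - [0,0,0]
    - [0,0,0]
    - [0,0,0]
    - [0,0,0]
    - [0,0,0]
    - [0,0,0]
    - [0,0,0]
    - [0,0,0]
    - [0,0,0]
  rotation:
    - [0,0,8.585]
    - [0,0,8.585]
    - [0,0,8.585]
    - [0,0,8.585]
    - [0,0,8.585]
    - [0,0,8.585]
    - [0,0,8.585]
    - [0,0,8.585]
    - [0,0,8.585]
    - [0,0,8.585]
    - [0,0,8.585]
    - [0,0,8.585]
    - [0,0,8.585]
    - [0,0,0]
  hand: [1,1,1,1,1,1,1,1,1,1,1,1,1,1]

```text
time_s: 1.5
position: [0.1895, 0.5162, 0.245]
tcp_rot: [[0.668, 0.744, -0.0], [0.744, -0.668, -0.001], [-0.001, 0.0, -1.0]]
ft_force: [0.4, -0.4, -0.2]
opening: 0.0854
```

```bash
cat >> h.py <<'E'
def to(P,yaw_y=None,Rt=None):
    s=r.state();R=np.array(s['tcp_rot']);print('t',s['time_s'],'pos',np.round(s['position'],4),'open',round(s['opening'],4),'F',np.round(s['ft_force'],1),'ahead',r.tips_ahead)
    print('yaw of tool y',np.degrees(np.arctan2(R[1,1],R[0,1])).round(2),'dp mm',(R.T@(np.array(P)-s['position'])*1000).round(1))
    if yaw_y is not None:
        a=np.radians(yaw_y);y=np.array([np.cos(a),np.sin(a),0]);z=np.array([0,0,-1.]);Rt=np.c_[np.cross(y,z),y,z]
    if Rt is not None: print('rotvec deg',np.degrees(cv2.Rodrigues(R.T@Rt)[0].ravel()).round(2))
E
python3 -c "
from h import *
to([.509,-.363,.245],-41.8)"
```

```text
t 1.5 pos [0.1895 0.5162 0.245 ] open 0.0854 F [ 0.4 -0.4 -0.2] ahead 0.014
yaw of tool y -41.91 dp mm [-4.409e+02  8.251e+02  4.000e-01]
rotvec deg [ 0.01  0.04 -0.11]
```

drive_tool:
  dp:
    - [-18.4,34.4,0]
    - [-18.4,34.4,0]
    - [-18.4,34.4,0]
    - [-18.4,34.4,0]
    - [-18.4,34.4,0]
    - [-18.4,34.4,0]
    - [-18.4,34.4,0]
    - [-18.4,34.4,0]
    - [-18.4,34.4,0]
    - [-18.4,34.4,0]
    - [-18.4,34.4,0]
    - [-18.4,34.4,0]
    - [-18.4,34.4,0]
    - [-18.4,34.4,0]
    - [-18.4,34.4,0]
    - [-18.4,34.4,0]
    - [-18.4,34.4,0]
    - [-18.4,34.4,0]
    - [-18.4,34.4,0]
    - [-18.4,34.4,0]
  rotation:
    - [0,0,0]
    - [0,0,0]
    - [0,0,0]
    - [0,0,0]
    - [0,0,0]
    - [0,0,0]
    - [0,0,0]
    - [0,0,0]
    - [0,0,0]
    - [0,0,0]
    - [0,0,0]
    - [0,0,0]
    - [0,0,0]
    - [0,0,0]
    - [0,0,0]
    - [0,0,0]
    - [0,0,0]
    - [0,0,0]
    - [0,0,0]
    - [0,0,0]
  hand: [1,1,1,1,1,1,1,1,1,1,1,1,1,1,1,1,1,1,1,1]

```text
time_s: 3.5
position: [0.4578, -0.2181, 0.2451]
tcp_rot: [[0.662, 0.749, -0.0], [0.749, -0.662, 0.0], [-0.0, -0.0, -1.0]]
ft_force: [0.9, 0.2, 0.1]
opening: 0.0857
```

drive_tool:
  dp:
    - [-18.4,34.4,0]
    - [-18.4,34.4,0]
    - [-18.4,34.4,0]
    - [-18.4,34.4,0]
    - [0,0,0]
    - [0,0,0]
  rotation:
    - [0,0,0]
    - [0,0,0]
    - [0,0,0]
    - [0,0,0]
    - [0,0,0]
    - [0,0,0]
  hand: [1,1,1,1,1,1]

```text
time_s: 4.1
position: [0.511, -0.3632, 0.2443]
tcp_rot: [[0.664, 0.748, -0.001], [0.748, -0.664, 0.001], [0.0, -0.002, -1.0]]
ft_force: [-0.5, -0.4, 0.2]
opening: 0.0853
```

```bash
python3 -c "
from h import *
to([.509,-.363,.08],-41.8)"
```

```text
t 4.1 pos [ 0.511  -0.3632  0.2443] open 0.0853 F [-0.5 -0.4  0.2] ahead 0.014
yaw of tool y -41.6 dp mm [ -1.2  -1.4 164.3]
rotvec deg [-0.09 -0.    0.2 ]
```

drive_tool:
  dp:
    - [-0.2,-0.2,30]
    - [-0.2,-0.2,30]
    - [-0.2,-0.2,30]
    - [-0.2,-0.2,30]
    - [-0.2,-0.2,20]
    - [-0.2,-0.2,15]
    - [0,0,15]
    - [0,0,10]
    - [0,0,10]
    - [0,0,8]
    - [0,0,6]
    - [0,0,0]
    - [0,0,0]
  rotation:
    - [0,0,0]
    - [0,0,0]
    - [0,0,0]
    - [0,0,0]
    - [0,0,0]
    - [0,0,0]
    - [0,0,0]
    - [0,0,0]
    - [0,0,0]
    - [0,0,0]
    - [0,0,0]
    - [0,0,0]
    - [0,0,0]
  hand: [1,1,1,1,1,1,1,1,1,1,1,1,1]

```text
time_s: 5.4
position: [0.5097, -0.3632, 0.0416]
tcp_rot: [[0.666, 0.746, 0.0], [0.746, -0.666, -0.0], [0.0, 0.0, -1.0]]
ft_force: [0.7, -0.6, -0.3]
opening: 0.0853
```

drive_tool:
  dp:
    - [0,0,0]
    - [0,0,0]
    - [0,0,0]
    - [0,0,0]
    - [0,0,0]
    - [0,0,0]
    - [0,0,0]
    - [0,0,0]
    - [0,0,0]
    - [0,0,0]
  rotation:
    - [0,0,0]
    - [0,0,0]
    - [0,0,0]
    - [0,0,0]
    - [0,0,0]
    - [0,0,0]
    - [0,0,0]
    - [0,0,0]
    - [0,0,0]
    - [0,0,0]
  hand: [0.6,0.3,0,-0.3,-1,-1,-1,-1,-1,-1]

```text
time_s: 6.4
position: [0.5095, -0.363, 0.042]
tcp_rot: [[0.666, 0.746, -0.0], [0.746, -0.666, 0.0], [-0.0, -0.0, -1.0]]
ft_force: [-3.7, 2.8, 5.6]
opening: 0.0488
```

drive_tool:
  dp:
    - [0,0,-5]
    - [0,0,-15]
    - [0,0,-30]
    - [0,0,-30]
    - [0,0,-30]
    - [0,0,-30]
    - [0,0,-30]
    - [0,0,0]
  rotation:
    - [0,0,0]
    - [0,0,0]
    - [0,0,0]
    - [0,0,6.7]
    - [0,0,6.7]
    - [0,0,6.7]
    - [0,0,6.7]
    - [0,0,0]
  hand: [-1,-1,-1,-1,-1,-1,-1,-1]

```text
time_s: 7.2
position: [0.5105, -0.3638, 0.2165]
tcp_rot: [[0.932, 0.363, 0.006], [0.364, -0.932, -0.005], [0.004, 0.007, -1.0]]
ft_force: [0.8, -0.1, -6.5]
opening: 0.0487
```

```bash
python3 -c "
from h import *
to([.5018,.0532,.2],-68.5)"
```

```text
t 7.2 pos [ 0.5105 -0.3638  0.2165] open 0.0487 F [ 0.8 -0.1 -6.5] ahead 0.014
yaw of tool y -68.68 dp mm [ 143.4 -391.8   14.4]
rotvec deg [ 0.39 -0.22 -0.18]
```

drive_tool:
  dp:
    - [11,-30,0]
    - [11,-30,0]
    - [11,-30,0]
    - [11,-30,0]
    - [11,-30,0]
    - [11,-30,0]
    - [11,-30,0]
    - [11,-30,0]
    - [11,-30,0]
    - [11,-30,0]
    - [11,-30,5]
    - [11,-30,5]
    - [11.4,-31.8,5]
    - [0,0,0]
    - [0,0,0]
  rotation:
    - [0,0,0]
    - [0,0,0]
    - [0,0,0]
    - [0,0,0]
    - [0,0,0]
    - [0,0,0]
    - [0,0,0]
    - [0,0,0]
    - [0,0,0]
    - [0,0,0]
    - [0,0,0]
    - [0,0,0]
    - [0,0,0]
    - [0,0,0]
    - [0,0,0]
  hand: [-1,-1,-1,-1,-1,-1,-1,-1,-1,-1,-1,-1,-1,-1,-1]

```text
time_s: 8.7
position: [0.4993, 0.0545, 0.1953]
tcp_rot: [[0.929, 0.369, -0.002], [0.369, -0.929, -0.0], [-0.002, -0.0, -1.0]]
ft_force: [0.7, -0.1, -7.1]
opening: 0.0492
```

```bash
python3 -c "
from h import *
to([.5018,.0532,.15],-68.5)"
```

```text
t 8.7 pos [0.4993 0.0545 0.1953] open 0.0492 F [ 0.7 -0.1 -7.1] ahead 0.014
yaw of tool y -68.33 dp mm [ 2.   2.1 45.3]
rotvec deg [-0.02  0.09  0.17]
```

drive_tool:
  dp:
    - [0.5,0.5,15]
    - [0.5,0.5,15]
    - [0.5,0.5,10]
    - [0.5,0.5,5]
    - [0,0,3]
    - [0,0,0]
    - [0,0,0]
  rotation:
    - [0,0,0]
    - [0,0,0]
    - [0,0,0]
    - [0,0,0]
    - [0,0,0]
    - [0,0,0]
    - [0,0,0]
  hand: [-1,-1,-1,-1,-1,-1,-1]

```text
time_s: 9.4
position: [0.5026, 0.0529, 0.1488]
tcp_rot: [[0.931, 0.366, 0.001], [0.366, -0.931, 0.0], [0.001, 0.0, -1.0]]
ft_force: [-0.3, 0.2, -4.8]
opening: 0.0485
```

Run:
```python
from h import *
cap('side');cap('top')
to([.5018,.0532,.15],-68.5)
A=cv2.resize(np.load('side.npy')[175:255,260:340],None,fx=5,fy=5,interpolation=cv2.INTER_CUBIC)
B=cv2.resize(np.load('top.npy')[160:240,235:315],None,fx=5,fy=5,interpolation=cv2.INTER_CUBIC)
cv2.imwrite('pics/m1.png',np.hstack([A,B])[:,:,::-1])
```

```text
t 9.5 pos [0.5026 0.0529 0.1488] open 0.0485 F [-0.3  0.5 -6.1] ahead 0.014
yaw of tool y -68.55 dp mm [-0.6 -0.5 -1.2]
rotvec deg [ 0.02 -0.05 -0.05]
```

View pics/m1.png

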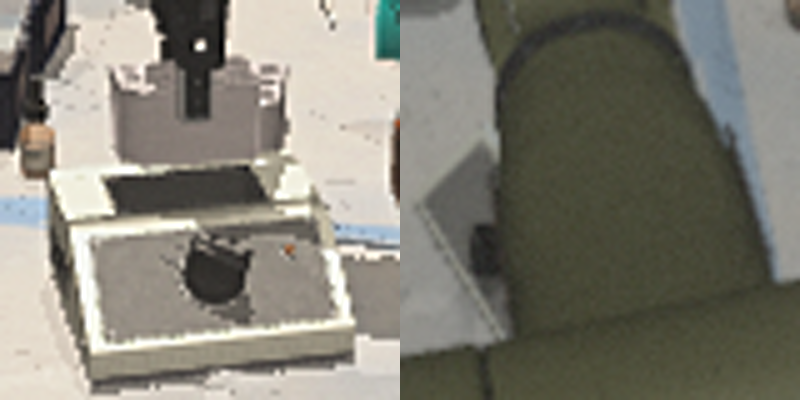

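The left half (side view) shows the block over the pocket: its bottom edge is near row 162, columns 115-285, with a lighter facet at columns 258-285. The arm hides the top view. I'll check where the cut corner is with a model overlay.

Run:
```python
from fit2 import *
s=r.state(); P=np.array(s['position']);R=np.array(s['tcp_rot'])
xb=R[:,1];yb=-np.array([xb[1],-xb[0],0]);print('own y',yb)
C=np.array([(25,45),(25,-45),(-25,-45),(-25,31),(-11,45)])/1000
im=cv2.resize(np.load('side.npy')[180:230,270:330,::-1],None,fx=13,fy=13,interpolation=cv2.INTER_CUBIC)
for z in(-.042,.012):
    Q=np.array([P+c[0]*xb+c[1]*yb+[0,0,z] for c in C]); q=proj('side',Q)+p[9:11]
    k=((q-[270,180]+.5)*13-.5); print(k.round(0).tolist())
    for a_ in k.astype(int): cv2.circle(im,tuple(map(int,a_)),3,(0,0,255),-1)
cv2.imwrite('pics/m2.png',im)
```

```text
block [ 0.50906706 -0.36288249 -0.72985122  0.015643    0.0169724 ] -41.8173945039939 0.17930729760487907
heater [ 0.48725918  0.0881561  -1.19137426  0.03789928  0.02773332  0.04876384] -68.26071677269643 [[-0.27, -0.66], [-0.11, -0.12], [-0.2, -0.24], [0.25, 0.53], [0.42, 0.63], [-0.1, -0.17]]
pocket [0.50129645 0.05295226 0.06      ]
knob z~.05 [0.47038038 0.1392126  0.06      ]
own y [ 0.93076029  0.36562986 -0.        ]
[[156.0, 299.0], [498.0, 271.0], [544.0, 347.0], [247.0, 373.0], [182.0, 355.0]]
[[153.0, 103.0], [500.0, 77.0], [547.0, 148.0], [246.0, 172.0], [179.0, 155.0]]
```

View pics/m2.png

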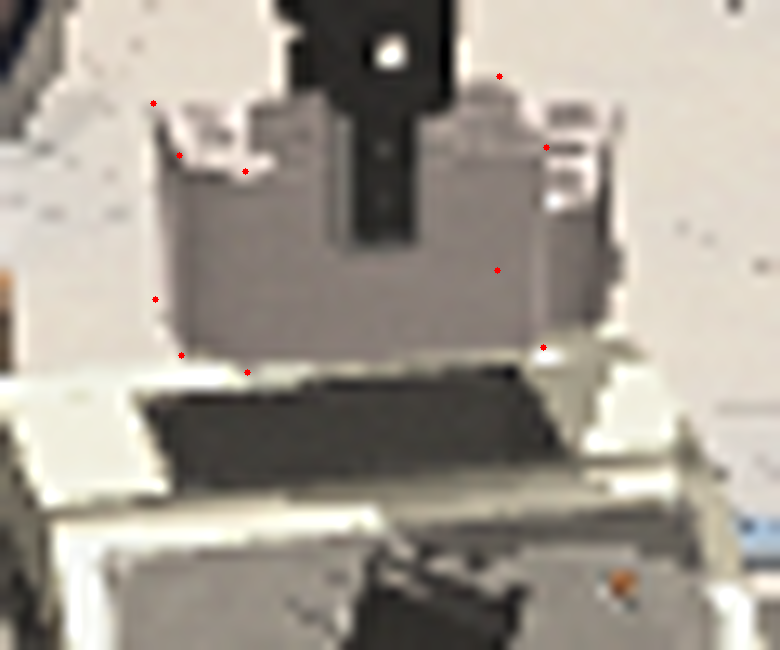

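The lighter piece at right is the other block standing behind. The carried block's bottom right corner (543,350) agrees with the model, and its cut is at front left. I'll lower it, watching the force.

drive_tool:
  dp:
    - [-0.3,-0.3,10]
    - [-0.3,-0.2,8]
    - [0,0,5]
    - [0,0,2]
    - [0,0,2]
    - [0,0,2]
    - [0,0,0]
    - [0,0,0]
  rotation:
    - [0,0,0]
    - [0,0,0]
    - [0,0,0]
    - [0,0,0]
    - [0,0,0]
    - [0,0,0]
    - [0,0,0]
    - [0,0,0]
  hand: [-1,-1,-1,-1,-1,-1,-1,-1]

```text
time_s: 10.3
position: [0.5018, 0.0531, 0.1194]
tcp_rot: [[0.931, 0.365, 0.0], [0.365, -0.931, -0.0], [0.0, 0.0, -1.0]]
ft_force: [0.5, -0.1, -6.7]
opening: 0.049
```

drive_tool:
  dp:
    - [0,0,1]
    - [0,0,1]
    - [0,0,1]
    - [0,0,0]
  rotation:
    - [0,0,0]
    - [0,0,0]
    - [0,0,0]
    - [0,0,0]
  hand: [-1,-1,-1,-1]

```text
time_s: 10.7
position: [0.502, 0.0536, 0.1175]
tcp_rot: [[0.931, 0.366, 0.001], [0.366, -0.931, 0.001], [0.001, -0.0, -1.0]]
ft_force: [-6.9, 3.9, 10.2]
opening: 0.0488
```

drive_tool:
  dp:
    - [0,0,1]
    - [0,0,1]
    - [0,0,0]
  rotation:
    - [0,0,0]
    - [0,0,0]
    - [0,0,0]
  hand: [-1,-1,-1]

```text
time_s: 11.0
position: [0.5022, 0.054, 0.1169]
tcp_rot: [[0.931, 0.366, 0.002], [0.366, -0.931, 0.001], [0.003, -0.0, -1.0]]
ft_force: [-13.8, 9.0, 26.5]
opening: 0.0484
```

drive_tool:
  dp:
    - [0,0,-2]
    - [-1.5,-1.5,-1]
    - [0,0,1]
    - [0,0,1]
    - [0,0,1]
    - [0,0,0]
  rotation:
    - [0,0,0]
    - [0,0,0]
    - [0,0,0]
    - [0,0,0]
    - [0,0,0]
    - [0,0,0]
  hand: [-1,-1,-1,-1,-1,-1]

```text
time_s: 11.6
position: [0.5006, 0.0544, 0.1156]
tcp_rot: [[0.931, 0.366, 0.003], [0.366, -0.931, 0.001], [0.003, 0.0, -1.0]]
ft_force: [-2.6, 5.0, 14.0]
opening: 0.0485
```

```bash
cat >> h.py <<'E'
def fh():
    s=r.state();R=np.array(s['tcp_rot']);print(np.round(s['position'],4),'F tool',(R.T@s['ft_force']).round(1),'T tool',(R.T@s['wrist_torque']).round(2),'open',s['opening'],s['time_s'])
E
python3 -c "
from h import *
fh()"
```

```text
[0.5006 0.0544 0.1156] F tool [ -0.6  -5.6 -14. ] T tool [ 0.84 -0.44 -0.15] open 0.048542737044613885 11.6
```

drive_tool:
  dp:
    - [-0.3,-1.2,0]
    - [0,0,1]
    - [0,0,1]
    - [0,0,0]
  rotation:
    - [0,0,0]
    - [0,0,0]
    - [0,0,0]
    - [0,0,0]
  hand: [-1,-1,-1,-1]

```text
time_s: 12.0
position: [0.5003, 0.0551, 0.1128]
tcp_rot: [[0.931, 0.365, 0.004], [0.365, -0.931, 0.0], [0.004, 0.001, -1.0]]
ft_force: [8.3, 2.3, -1.5]
opening: 0.0487
```

```bash
python3 -c "
from h import *
fh()"
```

```text
[0.5003 0.0551 0.1128] F tool [8.5 0.8 1.5] T tool [-0.14  1.49 -0.11] open 0.048745683470771836 12.0
```

drive_tool:
  dp:
    - [0.7,0,0]
    - [0,0,1.5]
    - [0,0,1.5]
    - [0,0,0]
  rotation:
    - [0,0,0]
    - [0,0,0]
    - [0,0,0]
    - [0,0,0]
  hand: [-1,-1,-1,-1]

```text
time_s: 12.4
position: [0.5003, 0.0553, 0.1092]
tcp_rot: [[0.931, 0.366, 0.002], [0.366, -0.931, 0.0], [0.002, 0.0, -1.0]]
ft_force: [6.7, 1.8, -3.7]
opening: 0.0493
```

```bash
python3 -c "
from h import *
fh()"
```

```text
[0.5003 0.0553 0.1092] F tool [6.9 0.8 3.7] T tool [-0.15  1.25 -0.12] open 0.04927598789428724 12.4
```

drive_tool:
  dp:
    - [0.6,0,0]
    - [0,0,2]
    - [0,0,2]
    - [0,0,1]
    - [0,0,0]
  rotation:
    - [0,0,0]
    - [0,0,0]
    - [0,0,0]
    - [0,0,0]
    - [0,0,0]
  hand: [-1,-1,-1,-1,-1]

```text
time_s: 12.9
position: [0.5004, 0.0555, 0.104]
tcp_rot: [[0.931, 0.366, 0.0], [0.366, -0.931, 0.0], [0.0, 0.0, -1.0]]
ft_force: [5.0, 1.0, -5.5]
opening: 0.0492
```

```bash
python3 -c "
from h import *
fh()"
```

```text
[0.5004 0.0555 0.104 ] F tool [5.1 0.9 5.5] T tool [-0.07  0.93 -0.11] open 0.049156683791083955 12.9
```

drive_tool:
  dp:
    - [0.5,0,1]
    - [0,0,1]
    - [0,0,1]
    - [0,0,0]
  rotation:
    - [0,0,0]
    - [0,0,0]
    - [0,0,0]
    - [0,0,0]
  hand: [-1,-1,-1,-1]

```text
time_s: 13.3
position: [0.5005, 0.0556, 0.1019]
tcp_rot: [[0.931, 0.365, -0.0], [0.365, -0.931, -0.0], [-0.0, -0.0, -1.0]]
ft_force: [-5.7, -0.1, 9.0]
opening: 0.049
```

```bash
python3 -c "
from h import *
fh()"
```

```text
[0.5005 0.0556 0.1019] F tool [-5.3 -2.  -9. ] T tool [ 0.49 -0.69 -0.01] open 0.04897651267288782 13.3
```

drive_tool:
  dp:
    - [0,0,0]
    - [0,0,0]
    - [0,0,0]
    - [0,0,0]
    - [0,0,0]
    - [0,0,0]
    - [0,0,-5]
    - [0,0,-15]
    - [0,0,-25]
    - [0,0,-30]
    - [0,0,-30]
    - [0,0,-30]
    - [0,0,0]
  rotation:
    - [0,0,0]
    - [0,0,0]
    - [0,0,0]
    - [0,0,0]
    - [0,0,0]
    - [0,0,0]
    - [0,0,0]
    - [0,0,0]
    - [0,0,0]
    - [0,0,0]
    - [0,0,0]
    - [0,0,0]
    - [0,0,0]
  hand: [-0.2,0,0.2,0.5,1,1,1,1,1,1,1,1,1]

```text
time_s: 14.6
position: [0.5019, 0.0557, 0.2405]
tcp_rot: [[0.931, 0.365, 0.007], [0.365, -0.931, 0.0], [0.006, 0.002, -1.0]]
ft_force: [-0.1, -0.1, 0.0]
opening: 0.0854
```

Run:
```python
from fit2 import *
cap('side')
fh=None
# candidate heater with shift; panel geometry: knob grip point in heater frame unknown -> overlay
crop('side',268,190,66,50,12,'k1')
```

```text
block [ 0.50906706 -0.36288249 -0.72985122  0.015643    0.0169724 ] -41.8173945039939 0.17930729760487907
heater [ 0.48725918  0.0881561  -1.19137426  0.03789928  0.02773332  0.04876384] -68.26071677269643 [[-0.27, -0.66], [-0.11, -0.12], [-0.2, -0.24], [0.25, 0.53], [0.42, 0.63], [-0.1, -0.17]]
pocket [0.50129645 0.05295226 0.06      ]
knob z~.05 [0.47038038 0.1392126  0.06      ]
```

View pics/k1.png

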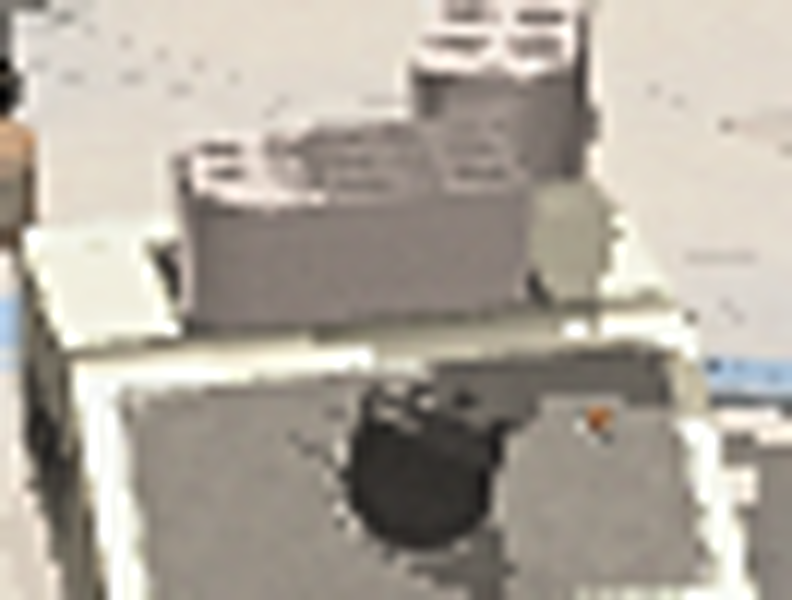

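The block sits in the pocket with its top level, and its cut is at the left front. Next I'll read the knob with the contrast stretched: new side view beside the earlier top view.

Run:
```python
import numpy as np,cv2
a=np.load('side.npy')[218:240,292:314,::-1]
st=lambda x:np.clip(x.astype(float)/130,0,1)**.5*255
A=st(cv2.resize(a,(396,396),interpolation=cv2.INTER_CUBIC))
b=cv2.imread('pics/c1.png')[272:448,72:272]   # 200x176 of 8x
B=st(cv2.resize(b,(396,348),interpolation=cv2.INTER_CUBIC)*1.3); B=np.vstack([B,np.zeros((48,396,3))])
cv2.imwrite('pics/k2.png',np.hstack([A,B]))
```

```text
[ WARN:0@0.028] global loadsave.cpp:1063 imwrite_ Unsupported depth image for selected encoder is fallbacked to CV_8U.
```

View pics/k2.png

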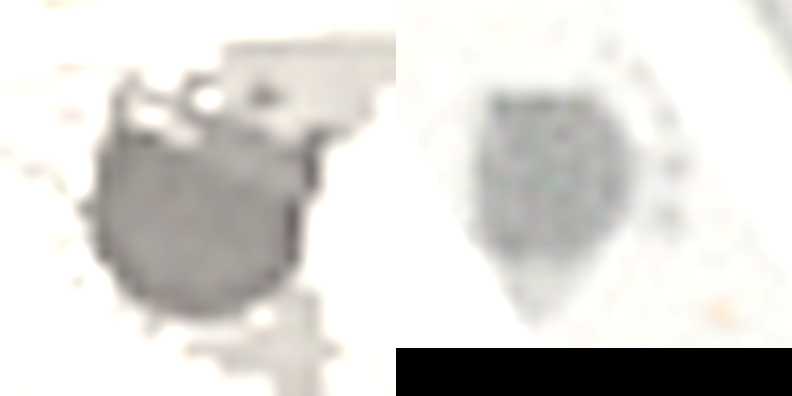

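The left half shows the bar running from about (315,165) to a tip at upper left (130,110), roughly level, which looks like "off". The flat edge at the top of the right half agrees. I'll confirm by fitting a bar-and-skirt silhouette in both views.

```bash
cat > knob.py <<'E'
from fit2 import *
from scipy.optimize import minimize
yaw=np.radians(-68.5); hx=np.array([np.cos(yaw),np.sin(yaw),0]);hy=np.array([-np.sin(yaw),np.cos(yaw),0]);up=np.array([0,0,1.])
t=np.radians(36); n=-hx*np.sin(t)+up*np.cos(t); pu=hx*np.cos(t)+up*np.sin(t)   # normal, panel-up
def pts3(c,ang,rs):  # ang = deg clockwise from panel-up (off=-60)
    a_=np.radians(ang); bx=pu*np.cos(a_)-hy*np.sin(a_); by=np.cross(n,bx)
    bar=[c+bx*i*.019+by*j*.006+n*k for i in(-1,1) for j in(-1,1) for k in(-.012,.010)]
    th=np.linspace(0,2*np.pi,40); sk=[c+rs*(np.cos(q)*bx+np.sin(q)*by)+n*k for q in th for k in(-.023,-.012)]
    return np.array(bar),np.array(sk)
def mask(n_,c,ang,rs,T,shape):
    m=np.zeros(shape,np.uint8)
    for q in pts3(c,ang,rs):
        h=cv2.convexHull(T(proj(n_,q)).astype(np.float32)); cv2.fillConvexPoly(m,(h*16).astype(np.int32),1,shift=4)
    return m
s=12
S=cv2.resize(np.load('side.npy')[210:250,285:325].max(2),None,fx=s,fy=s,interpolation=cv2.INTER_CUBIC).astype(float)
TS=lambda q:(q-[285,210]+.5)*s-.5
C=cv2.imread('pics/c1.png').max(2).astype(float)[260:460,60:270]
TT=lambda q:(q-[235,165]+.5)*8-.5-[60,260]
def fit(ts,tt):
    MS=S<ts;MT=C<tt
    out=[]
    for ang in(-72,-60,-48,-36,-24):
        def cost(p):
            a1=mask('side',p[:3],ang,p[3],TS,S.shape)>0;a2=mask('top',p[:3],ang,p[3],TT,C.shape)>0
            I=lambda A,B:(A&B).sum()/(A|B).sum()
            return 2-I(a1,MS)-I(a2,MT)
        c0=np.array([.489,.086,0])+hx*-.0575+up*.07
        best=min((minimize(cost,np.r_[c0+d*hx,.019],method='Nelder-Mead',options=dict(initial_simplex=np.r_[c0+d*hx,.019]+np.vstack([np.zeros(4),np.diag([.005,.005,.005,.002])]),maxiter=300)) for d in(0,)),key=lambda o:o.fun)
        out.append((ang,round(best.fun,3),best.x.round(4).tolist()))
    return out
if __name__=='__main__':
    print('vals',np.percentile(S,[2,5,10,20,30,40,50]).round(),np.percentile(C,[2,5,10,15,20,30,50]).round())
    for o in fit(80,75): print(o)
E
python3 knob.py|tail -6
```

```text
vals [ 49.  55.  87. 115. 136. 144. 150.] [ 47.  49.  53.  71.  82.  97. 100.]
(-72, np.float64(0.45), [0.4652, 0.1465, 0.0713, 0.0181])
(-60, np.float64(0.445), [0.4656, 0.1459, 0.071, 0.0177])
(-48, np.float64(0.47), [0.4655, 0.1457, 0.0711, 0.0179])
(-36, np.float64(0.492), [0.4652, 0.1466, 0.0721, 0.0185])
(-24, np.float64(0.535), [0.4653, 0.1479, 0.0731, 0.0192])
```

Off fits best (−60°), with the knob's grip point at about (0.4655, 0.146, 0.071). Before tilting, I'll turn the wrist back by half a turn less 30° so that joint 6 keeps its range.

drive_tool:
  dp:
    - [0,-6,-2]
    - [0,-6,-2]
    - [0,-6,-2]
    - [0,-6,-2]
    - [0,-6,-2]
    - [0,0,0]
    - [0,0,0]
    - [0,0,0]
    - [0,0,0]
    - [0,0,0]
    - [0,0,0]
    - [0,0,0]
    - [0,0,0]
    - [0,0,0]
    - [0,0,0]
    - [0,0,0]
    - [0,0,0]
    - [0,0,0]
    - [0,0,0]
  rotation:
    - [0,0,0]
    - [0,0,-8.5]
    - [0,0,-8.5]
    - [0,0,-8.5]
    - [0,0,-8.5]
    - [0,0,-8.5]
    - [0,0,-8.5]
    - [0,0,-8.5]
    - [0,0,-8.5]
    - [0,0,-8.5]
    - [0,0,-8.5]
    - [0,0,-8.5]
    - [0,0,-8.5]
    - [0,0,-8.5]
    - [0,0,-8.5]
    - [0,0,-8.5]
    - [0,0,-8.5]
    - [0,0,-8.5]
    - [0,0,0]
  hand: [1,1,1,0.5,0,0,0,0,0,0,0,0,0,0,0,0,0,0,0]

```text
time_s: 16.55
position: [0.4847, 0.0811, 0.2454]
tcp_rot: [[-0.971, 0.24, -0.002], [0.24, 0.971, -0.0], [0.002, -0.001, -1.0]]
ft_force: [-1.1, 0.5, -0.5]
opening: 0.0424
```

```bash
cat > kt.py <<'E'
from h import *
yaw=np.radians(-68.5); hx=np.array([np.cos(yaw),np.sin(yaw),0]);hy=np.array([-np.sin(yaw),np.cos(yaw),0]);up=np.array([0,0,1.])
t=np.radians(36); n=-hx*np.sin(t)+up*np.cos(t); pu=hx*np.cos(t)+up*np.sin(t)
def Rk(ang=-60):
    a=np.radians(ang); bx=pu*np.cos(a)-hy*np.sin(a); z=-n; y=-np.cross(z,bx)  # sign pick below
    if y@pu>0: y=-y
    return np.c_[np.cross(y,z),y,z]
c=np.array([.4655,.146,.0715])
def go(d,ang=-60): to(c+n*d,Rt=Rk(ang)); print('q',np.round(r.state()['q'],2))
E
python3 -c "
from kt import *
go(.1)"
```

```text
t 16.55 pos [0.4847 0.0811 0.2454] open 0.0424 F [-1.1  0.5 -0.5] ahead 0.014
yaw of tool y 76.09 dp mm [ 68.2 106.3  93. ]
rotvec deg [ 30.28 -19.56  -5.2 ]
q [ 0.09  0.17  1.68  0.    1.29 -1.24]
```

drive_tool:
  dp:
    - [11,17,0]
    - [11,17,0]
    - [11,17,0]
    - [11,17,0]
    - [11,17,0]
    - [11,17,0]
    - [0,0,0]
    - [0,0,0]
    - [0,0,0]
    - [0,0,0]
    - [0,0,0]
    - [0,0,0]
    - [0,0,0]
    - [0,0,0]
  rotation:
    - [0,0,0]
    - [0,0,0]
    - [0,0,0]
    - [0,0,0]
    - [0,0,0]
    - [0,0,0]
    - [5.05,-3.26,-0.87]
    - [5.05,-3.26,-0.87]
    - [5.05,-3.26,-0.87]
    - [5.05,-3.26,-0.87]
    - [5.05,-3.26,-0.87]
    - [5.05,-3.26,-0.87]
    - [0,0,0]
    - [0,0,0]
  hand: [0,0,0,0,0,0,0,0,0,0,0,0,0,0]

```text
time_s: 17.95
position: [0.4457, 0.1962, 0.2457]
tcp_rot: [[-0.953, 0.212, 0.214], [0.064, 0.836, -0.546], [-0.295, -0.507, -0.81]]
ft_force: [-0.3, -0.8, 0.8]
opening: 0.0428
```

```bash
python3 -c "
from kt import *
go(.06)"
```

```text
t 17.95 pos [0.4457 0.1962 0.2457] open 0.0428 F [-0.3 -0.8  0.8] ahead 0.014
yaw of tool y 75.74 dp mm [ 29.4  50.7 112.8]
rotvec deg [ 0.07 -0.09 -0.25]
q [ 0.61  0.25  1.68 -0.62  1.41 -0.64]
```

drive_tool:
  dp:
    - [5,8.5,18]
    - [5,8.5,18]
    - [5,8.5,18]
    - [5,8.5,18]
    - [5,8.5,18]
    - [4.4,8.2,22.8]
    - [0,0,0]
    - [0,0,0]
  rotation:
    - [0,0,0]
    - [0,0,0]
    - [0,0,0]
    - [0,0,0]
    - [0,0,0]
    - [0,0,0]
    - [0,0,0]
    - [0,0,0]
  hand: [0,0,0,0,0,0,0,0]

```text
time_s: 18.75
position: [0.4533, 0.1779, 0.1214]
tcp_rot: [[-0.953, 0.213, 0.215], [0.064, 0.835, -0.547], [-0.296, -0.508, -0.809]]
ft_force: [-0.2, 0.5, 1.1]
opening: 0.0425
```

Run:
```python
from kt import *
go(.005)
cap('side'); crop('side',272,190,66,50,12,'k3')
```

```text
t 18.75 pos [0.4533 0.1779 0.1214] open 0.0425 F [-0.2  0.5  1.1] ahead 0.014
yaw of tool y 75.66 dp mm [ 1.1  1.2 55.4]
rotvec deg [-0.   -0.05 -0.3 ]
q [ 0.57  0.41  1.8  -0.68  1.17 -0.49]
```

View pics/k3.png

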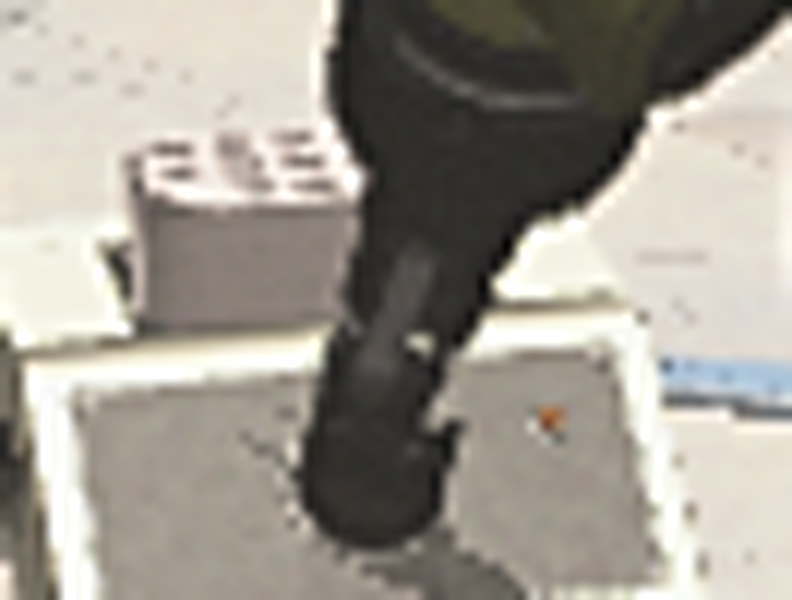

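The gripper is in line above the knob, with the bar's tail at (455,430). I'll go in along the axis.

drive_tool:
  dp:
    - [0.6,0.6,12]
    - [0.5,0.6,12]
    - [0,0,8]
    - [0,0,5]
    - [0,0,4]
    - [0,0,3]
    - [0,0,0]
    - [0,0,0]
  rotation:
    - [0,0,0]
    - [0,0,0]
    - [0,0,0]
    - [0,0,0]
    - [0,0,0]
    - [0,0,0]
    - [0,0,0]
    - [0,0,0]
  hand: [0,0,0,0,0,0,0,0]

```text
time_s: 19.6
position: [0.4617, 0.1552, 0.0842]
tcp_rot: [[-0.953, 0.211, 0.216], [0.061, 0.835, -0.548], [-0.296, -0.509, -0.808]]
ft_force: [0.3, -0.2, 0.0]
opening: 0.0428
```

drive_tool:
  dp:
    - [0,0,3]
    - [0,0,3]
    - [0,0,2]
    - [0,0,0]
    - [0,0,0]
  rotation:
    - [0,0,0]
    - [0,0,0]
    - [0,0,0]
    - [0,0,0]
    - [0,0,0]
  hand: [0,0,0,0,0]

```text
time_s: 20.1
position: [0.4634, 0.1507, 0.0776]
tcp_rot: [[-0.953, 0.211, 0.215], [0.061, 0.834, -0.548], [-0.295, -0.509, -0.808]]
ft_force: [-0.3, -0.4, 0.9]
opening: 0.0427
```

```bash
python3 -c "
from kt import *
go(.005);fh()"
```

```text
t 20.1 pos [0.4634 0.1507 0.0776] open 0.0427 F [-0.3 -0.4  0.9] ahead 0.014
yaw of tool y 75.79 dp mm [-0.5 -0.4  3. ]
rotvec deg [-0.05  0.01 -0.16]
q [ 0.52  0.48  1.84 -0.73  1.06 -0.46]
[0.4634 0.1507 0.0776] F tool [-0.  -0.8 -0.6] T tool [-0.29  0.1  -0.  ] open 0.042728664567742096 20.1
```

drive_tool:
  dp:
    - [0,0,0]
    - [0,0,0]
    - [0,0,0]
    - [0,0,0]
    - [0,0,0]
    - [0,0,0]
    - [0,0,0]
    - [0,0,0]
  rotation:
    - [0,0,0]
    - [0,0,0]
    - [0,0,0]
    - [0,0,0]
    - [0,0,0]
    - [0,0,0]
    - [0,0,0]
    - [0,0,0]
  hand: [-0.3,-0.5,-0.6,-0.7,-1,-1,-1,-1]

```text
time_s: 20.9
position: [0.4635, 0.1514, 0.0776]
tcp_rot: [[-0.953, 0.211, 0.216], [0.061, 0.835, -0.546], [-0.296, -0.508, -0.809]]
ft_force: [0.1, 5.6, -2.0]
opening: 0.0104
```

```bash
python3 -c "
from kt import *
go(.008);fh()"
```

```text
t 20.9 pos [0.4635 0.1514 0.0776] open 0.0104 F [ 0.1  5.6 -2. ] ahead 0.014
yaw of tool y 75.83 dp mm [-0.5 -1.   0.3]
rotvec deg [ 0.04  0.05 -0.16]
q [ 0.52  0.48  1.84 -0.73  1.06 -0.46]
[0.4635 0.1514 0.0776] F tool [ 0.8  5.7 -1.4] T tool [-1.22  0.29 -0.02] open 0.01041483038200793 20.9
```

drive_tool:
  dp:
    - [0,0.5,0]
    - [0,0,0]
    - [0,0,0]
    - [0,0,0]
    - [0,0,0]
  rotation:
    - [0,0,0]
    - [0,0,6]
    - [0,0,6]
    - [0,0,6]
    - [0,0,6]
  hand: [-1,-1,-1,-1,-1]

```text
time_s: 21.4
position: [0.4637, 0.1521, 0.0772]
tcp_rot: [[-0.783, 0.584, 0.217], [0.399, 0.737, -0.546], [-0.478, -0.34, -0.81]]
ft_force: [2.5, 9.3, -5.4]
opening: 0.0104
```

```bash
python3 -c "
from kt import *
go(.008,-36);fh()"
```

```text
t 21.4 pos [0.4637 0.1521 0.0772] open 0.0104 F [ 2.5  9.3 -5.4] ahead 0.014
yaw of tool y 51.64 dp mm [-1.1 -1.5  0.3]
rotvec deg [ 0.12  0.02 -0.4 ]
q [ 0.52  0.48  1.84 -0.73  1.06 -0.03]
[0.4637 0.1521 0.0772] F tool [ 4.3 10.2 -0.1] T tool [-1.91  0.99 -0.03] open 0.010385567955197341 21.4
```

drive_tool:
  dp:
    - [0.4,0.8,0]
    - [0,0,0]
    - [0,0,0]
    - [0,0,0]
    - [0,0,0]
    - [0,0,0]
  rotation:
    - [0,0,0]
    - [0,0,6]
    - [0,0,6]
    - [0,0,6]
    - [0,0,6]
    - [0,0,0]
  hand: [-1,-1,-1,-1,-1,-1]

```text
time_s: 22.0
position: [0.4644, 0.1528, 0.0769]
tcp_rot: [[-0.478, 0.851, 0.218], [0.663, 0.513, -0.546], [-0.576, -0.117, -0.809]]
ft_force: [5.9, 7.1, -5.0]
opening: 0.0107
```

```bash
python3 -c "
from kt import *
go(.008,-12);fh()"
```

```text
t 22.0 pos [0.4644 0.1528 0.0769] open 0.0107 F [ 5.9  7.1 -5. ] ahead 0.014
yaw of tool y 31.07 dp mm [-1.9 -1.8  0.3]
rotvec deg [ 0.15  0.   -0.34]
q [ 0.52  0.48  1.83 -0.73  1.06  0.38]
[0.4644 0.1528 0.0769] F tool [4.7 9.3 1.5] T tool [-1.53  1.08 -0.09] open 0.0107270359723305 22.0
```

drive_tool:
  dp:
    - [0.4,0.8,0]
    - [0,0,0]
    - [0,0,0]
    - [0,0,0]
    - [0,0,0]
    - [0,0,0]
  rotation:
    - [0,0,0]
    - [0,0,6]
    - [0,0,6]
    - [0,0,6]
    - [0,0,6]
    - [0,0,0]
  hand: [-1,-1,-1,-1,-1,-1]

```text
time_s: 22.6
position: [0.4651, 0.1532, 0.0769]
tcp_rot: [[-0.091, 0.972, 0.218], [0.814, 0.199, -0.546], [-0.574, 0.128, -0.809]]
ft_force: [8.3, 4.7, -2.9]
opening: 0.0108
```

```bash
python3 -c "
from kt import *
go(.008,12);fh()"
```

```text
t 22.6 pos [0.4651 0.1532 0.0769] open 0.0108 F [ 8.3  4.7 -2.9] ahead 0.014
yaw of tool y 11.55 dp mm [-2.8 -1.7  0.3]
rotvec deg [-3.0000e-02 -2.6000e-01  1.7965e+02]
q [ 0.52  0.48  1.83 -0.73  1.06  0.8 ]
[0.4651 0.1532 0.0769] F tool [4.7 8.7 1.6] T tool [-1.39  1.05 -0.01] open 0.010797973215249217 22.6
```

Now at +12° with no torque left about the axis. I'll let go, back straight out and look.

drive_tool:
  dp:
    - [0,0,0]
    - [0,0,0]
    - [0,0,0]
    - [0,0,0]
    - [0,0,0]
    - [0,0,-5]
    - [0,0,-10]
    - [0,0,-20]
    - [0,0,-30]
    - [0,0,-30]
    - [0,0,-30]
    - [0,0,-30]
    - [0,0,0]
  rotation:
    - [0,0,0]
    - [0,0,0]
    - [0,0,0]
    - [0,0,0]
    - [0,0,0]
    - [0,0,0]
    - [0,0,0]
    - [0,0,0]
    - [0,0,0]
    - [0,0,0]
    - [0,0,0]
    - [0,0,0]
    - [0,0,0]
  hand: [-0.7,-0.5,-0.3,-0.1,0,0,0,0,0,0,0,0,0]

```text
time_s: 23.9
position: [0.4307, 0.2399, 0.2054]
tcp_rot: [[-0.093, 0.971, 0.22], [0.815, 0.201, -0.544], [-0.573, 0.129, -0.81]]
ft_force: [0.2, 0.1, 0.1]
opening: 0.0424
```

Run:
```python
from kt import *
fh(); cap('side')
a=np.load('side.npy')
A=cv2.resize(a[188:248,262:342],(533,400),interpolation=cv2.INTER_CUBIC)
b=a[216:246,288:318]; B=cv2.resize(np.clip((b/150.)**.6*255,0,255).astype(np.uint8),(267,267),interpolation=cv2.INTER_CUBIC)
B=np.vstack([B,np.zeros((133,267,3),np.uint8)])
cv2.imwrite('pics/f1.png',np.hstack([A,B])[:,:,::-1])
```

```text
[0.4307 0.2399 0.2054] F tool [ 0.   0.2 -0.1] T tool [ 0.06  0.24 -0.  ] open 0.04241157857030898 23.9
```

View pics/f1.png

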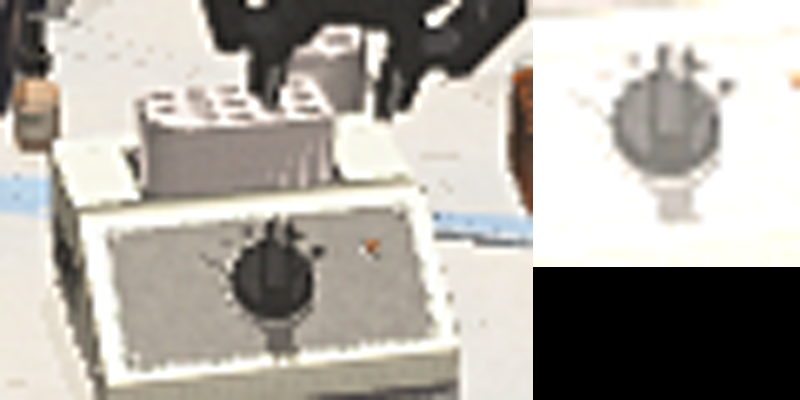

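The block sits level in the pocket. The knob's bar stands vertical in the image, while panel-up leans about 14° left there, so the pointer is about 12° right of up: third click. The gripper is clear, so I'll hand in.

```bash
python3 -c "
from station import r
print(r.hand_in())"
```

```text
the job is handed in; nothing more can be done
None
```

I fitted the 14-well aluminium block into the heater pocket and then turned the selector from off to the third click. The job was handed in at about 24 s, with the gripper clear of everything.

- **Block:** It touched the bevel on the way in, so I shifted it about 3 mm. It then slid down to the expected floor height (tool at 0.1019 m, predicted 0.102 m). The last side view shows it level, with the cut corner at the front left.
- **Selector:** I gripped the bar at off and turned it 72°, after which there was almost no torque about its axis (-0.01 N m). The last picture shows the pointer about 12° right of straight up the panel.
- **What disagreed:** My two-camera fit of the heater had errors of up to 1–2 pixels. The pocket turned out about 3 mm from where I had estimated it. The silhouette fit of the knob favoured off only slightly over neighbouring angles, but the bar's alignment when gripped agreed with off.
- **Not checked:** I did not take a last top view, because the arm had hidden the heater there earlier. I did not measure the items to be left alone again. I never touched them, and the carried block passed well above them.

I viewed 10 pictures.

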